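Hold the waste bin's push flap open with the push stick

ROBOT

A 6-joint arm with a two-finger parallel gripper is mounted at the origin on the work surface. World frame = base frame: x ahead of the robot, y to its left, z up, the work surface at z = 0. Lengths are in m, angles in rad, forces in N, time in s.
With the tool pointing down it reaches from about 0.275 to 1 m from the base axis. Payload 8.4 kg.
Tool frame: the origin (TCP) lies midway between the tips of the shut fingers; the grasp point (between the pads) lies behind it (arm.hold_point_z is the z of the grasp point in the tool frame, in m); z points along the fingers, y is the direction in which the jaws open and shut (so a half turn about z gives the same grasp; the last joint's range is limited). The gripper opens to 85 mm and grips with 20 to 120 N. Pads are 22 mm wide; open, the fingers measure 114 mm over their backs; the gripper's body (76 mm by 85 mm) begins 54 mm behind the grasp point. The pads swing forward as they close: fully open they stand 13 mm farther back than shut.
Start: joints at [1.18, 0.353, 1.633, -0, 1.155, -0.002], TCP at [0.237, 0.578, 0.231] pointing down, gripper open.
Joint ranges: [-2.63, 2.63], [-0.92, 2.1], [0.06, 2.66], [-1.3, 4.44], [0, 2.69], [-3.02, 3.02]. Speed limits (rad/s): [2.22, 2.22, 2.79, 3.14, 3.14, 3.14].

INTERFACE

Orientations are given as a unit quaternion [x, y, z, w].
In Python, from bench import arm gives the robot as it stands. Calls block until the motion is done:
- arm.goto(position, orientation): joint-space move of the TCP to a pose.
- arm.move_straight(position, frame=None, feed=0.15): straight line of the TCP; frame=None keeps the orientation; feed is the mean speed in m/s.
- arm.set_joints(angles): joint-space move.
- arm.grip(opening): opening from 0.0 (shut) to 1.0 (fully open); the grip force is fixed at half the most; returns when the fingers have stopped.
- arm.pause(seconds).
- arm.inverse_kinematics(position, orientation): joint angles nearest the present ones, or None.
- arm.observe(): the state.
- arm.grab_frame(name): name is "scene" or "top" or "wrist"; returns a dict with "pixels" (420x560x3 uint8, red, green, blue), "range_z" (420x560 float32, m along the optical axis (not along the pixel's ray), 0 where there is no reading), "fx", "fy", "cx", "cy" (pixels), "k1" (the pictures are not rectified: a ray, as slopes to the right and down, at radius r is drawn at 1 + k1 r^2 times it, then the intrinsics apply), "pose" (4x4, takes a point from camera to world coordinates); the wrist camera has in their place "hand_eye" (4x4, takes a point from camera to tool coordinates, whose origin is the TCP and whose axes are the flange's). Camera axes: x right, y down, z forward; pixel columns grow to the right and rows downward; lengths in m; the calibration is good to about 2 mm. A picture is of the moment at which its call begins: read the wrist's pose just before it.
A pose or a line that the arm cannot do raises arm.PlanningError and nothing moves.
- arm.job_done(): hands the job in, once; it reports no verdict.
The state is a dict: "clock": time; "joint_positions": joint angles; "qd": joint speeds; "tau": joint torques, N m; "ee_pos": TCP position; "tcp_rot": TCP orientation; "contact_force": force on the tool from outside, world axes, zero at the start; "wrist_torque": the same for the moment, N m; "finger_gap": opening from 0.0 (shut) to 1.0 (fully open).
Only numpy, scipy, OpenCV 4.12 (cv2) and the standard library are available. Lean on these libraries where they do the work, as an engineer would, in place of code of your own. Each camera call takes 0.05 s, during which the arm holds its last target.

TASK

Pull the push stick (the thick plain rod) up out of its tube in the caddy, and with its foot push the sprung flap on top of the waste bin down and hold it open at 40 degrees, give or take 7, so that used coffee grounds can be tipped in past it. Keep the stick roughly upright, touch the bin and its flap only with the stick, and leave the thin frothing plunger in its tube and the jug, milk bottle and cups where they are. Finish while still gripping the stick and holding the flap at that angle: do not let go.

Things in the scene. Friction and masses are not known exactly. Their poses are not given: they have to be found in the camera images.
- stick_mid (a point): Centre of the push stick: plain round black plastic rod, 190 mm long, about 0.12 kg, upright in one of the caddy's tubes. Flat foot 28 mm in diameter for the lowest 22 mm, then tapering to the 22 mm shaft (from 34 mm up to the top). This point is on the axis, 95 mm above the underside of the foot (101 mm above the table at the start); the 90 mm above it stand clear of the tube. z: to its top.
- stick_foot (a point): Centre of the underside of the push stick's foot (local z points to the stick's top).
- plunger_mid (a point): Centre of the frothing plunger that stands in the other tube and stays there: a steel disc foot 28 mm in diameter, a thin 8 mm steel rod and a 20 mm ball on top, 150 mm high in all; this point is on the axis 75 mm above the foot. Which tube holds which tool varies.
- caddy: Fixed caddy: steel base plate 80 (its x) by 180 (its y) by 6 mm with two upright steel tubes, 45 mm either side of its centre along y; bore 36 mm, outer diameter 42 mm, rims 95 mm above the table. The tools stand on the plate, 6 mm above the table. Origin: centre of the underside; z up.
- bin: Fixed hollow countertop waste bin of sheet steel, 240 (its x) by 200 (its y) by 150 mm high. A centred opening in its top, 140 (x) by 110 mm (y), is filled by the flap. Origin: centre of the underside, on the table; z up. The flap's hinge is on the -x side of the opening, its free edge towards +x.
- flap (a joint): Flap angle in rad: 0 = shut, level with the bin's top; grows as the free edge is pushed down into the bin, to 1.1 at the stop. A spring shuts it: a push of about 2 N some 70 mm from the hinge holds it at 0.7 (40 degrees); about half that starts it. Flat aluminium plate, 134 mm from hinge to free edge, 104 mm wide, 3 mm thick.
- flap_hinge (a point): Middle of the flap's hinged edge, on the upper face: 67 mm to the -x side of the bin's centre, 150 mm above the table when shut. Local x points along the flap to its free edge, z out of its upper face (x dips as it opens).
- flap_edge (a point): Middle of the flap's free edge, on the upper face, 134 mm from the hinge; moves with the flap.
- jug: Bystander, loose: straight-sided steel milk jug, 84 mm in diameter, 110 mm high, with a handle at one side; origin at its underside.
- milk: Bystander, loose: white milk bottle, 84 mm in diameter, 190 mm high; origin at its underside.
- cups: Bystander, loose: stack of paper cups, 85 mm in diameter, 130 mm high; origin at its underside.

How it is judged:
By the outcome, as a careful person would: the job done as asked, in the order asked, and still so for the second after the job is handed in, while the arm keeps its last pose, push and grip.
It also fails if it takes over 48 s, if anything falls off the work surface, if the arm or the gripper's body presses on something with over 40 N, if the wrist force passes 120 N, or if a joint passes its speed limit or range.

## Working session

There is one attempt and no reset: what is moved stays moved. The work goes in short steps, each a Python script; the robot and the scene stay as the last script left them, time stands still between calls to the robot, and variables do not carry over. Pictures are saved under pics/ and viewed, and the job is handed in when it is done.

```bash
mkdir -p pics; ls
python3 - <<'E'
from bench import arm
import cv2,numpy as np,pickle
s=arm.observe();print(s, arm.hold_point_z)
for n in("scene","top"):
    f=arm.grab_frame(n);pickle.dump(f,open(n+'.pkl','wb'))
    cv2.imwrite(f'pics/{n}0.png',f['pixels'][...,::-1]);print(n,f['fx'],f['fy'],f['cx'],f['cy'],f['k1'],f['pose'])
E
```

```text
pics
{'clock': 0.0, 'joint_positions': array([ 1.17957703e+00,  3.53632835e-01,  1.63413112e+00, -1.70347660e-05,
        1.15519435e+00, -2.41370335e-03]), 'qd': array([ 0.00012081, -0.00051759,  0.00106149,  0.00059002,  0.00115868,
       -0.00056626]), 'tau': array([-7.51951611e-04, -6.05238175e+01, -3.42074883e+01, -9.03895830e-05,
        9.32738709e-03, -3.56980280e-06]), 'ee_pos': array([0.23676022, 0.57791042, 0.23057253]), 'tcp_rot': array([ 1.93177191e-01,  9.81163649e-01, -6.71164607e-04, -1.25885447e-04]), 'contact_force': array([-0.08336981, -0.19915065, -0.2708042 ]), 'wrist_torque': array([-0.0341191 ,  0.02959593, -0.0219902 ]), 'finger_gap': 1.000574544958956} -0.0187
scene 408.0135656265404 408.0135656265404 284.98874141747734 211.50649123304362 0.01622544952016666 [[ 0.65366611  0.42152249 -0.62852161  1.04404149]
 [ 0.75655065 -0.34339348  0.55651777 -0.42414581]
 [ 0.01875453 -0.83928524 -0.54336779  0.53879049]
 [ 0.          0.          0.          1.        ]]
top 395.96881326086515 395.96881326086515 275.677974668954 210.16874332944133 0.02329682923454672 [[-0.0184284  -0.99074168  0.13450401  0.46688456]
 [-0.99982916  0.01845311 -0.00106307 -0.01220768]
 [-0.00142879 -0.13450062 -0.99091248  1.0449235 ]
 [ 0.          0.          0.          1.        ]]
```

View pics/scene0.png

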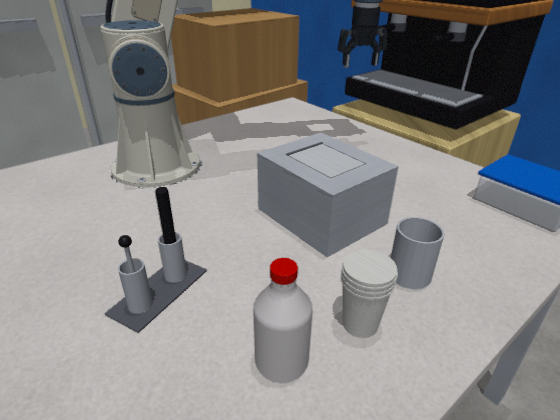

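View pics/top0.png

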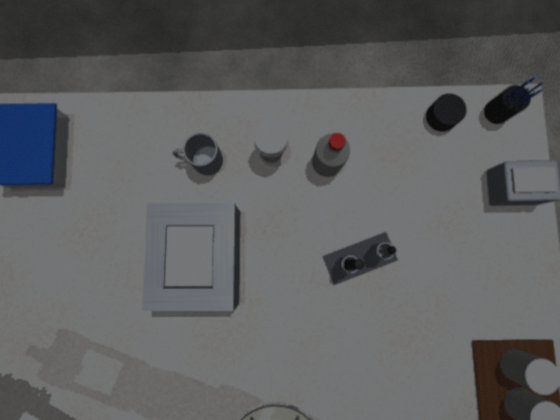

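```bash
cat > h.py <<'E'
import numpy as np,cv2,pickle
def cloud(f,pose=None):
    h,w=f['range_z'].shape
    u,v=np.meshgrid(np.arange(w),np.arange(h))
    xd=(u-f['cx'])/f['fx'];yd=(v-f['cy'])/f['fy']
    x,y=xd.copy(),yd.copy()
    for _ in range(20):
        s=1+f['k1']*(x*x+y*y);x=xd/s;y=yd/s
    z=f['range_z'];P=np.stack([x*z,y*z,z],-1)
    T=f['pose'] if pose is None else pose
    return P@T[:3,:3].T+T[:3,3]
E
python3 - <<'E'
from h import *
for n in('top','scene'):
    f=pickle.load(open(n+'.pkl','rb'));P=cloud(f);ok=f['range_z']>0
    X,Y,Z=P[...,0],P[...,1],P[...,2]
    print(n)
    if n=='top':
        uu,vv=np.meshgrid(np.arange(560),np.arange(420))
        print('table',np.median(Z[300:330,280:330]))
        m=ok&(uu>120)&(uu<260)&(vv>190)&(vv<330)&(abs(Z-.15)<.012)
        q=P[m][:,:2].astype(np.float32);r=cv2.minAreaRect(q);print('bin',r,np.median(P[m][:,2]))
        C=np.array(r[0]);
        m=ok&(uu>310)&(uu<410)&(vv>220)&(vv<290)
    else:
        uu,vv=np.meshgrid(np.arange(560),np.arange(420))
        m=ok&(uu>100)&(uu<210)&(vv>180)&(vv<325)
    for lo,hi in((.003,.012),(.085,.1),(.1,.11),(.11,.125),(.125,.14),(.14,.16),(.16,.18),(.18,.19),(.19,.21)):
        k=m&(Z>lo)&(Z<hi)
        if k.sum()<4: continue
        q=P[k][:,:2].astype(np.float32)
        print(lo,hi,k.sum(),cv2.minAreaRect(q) if lo<.01 else (np.median(q,0),q.min(0),q.max(0)))
    g=cv2.resize(f['pixels'][190:330,130:260] if n=='top' else f['pixels'][120:260,240:410],None,fx=4.5,fy=4.2,interpolation=cv2.INTER_CUBIC)
    g=cv2.convertScaleAbs(g,alpha=1.4)
    cv2.imwrite(f'pics/{n}_bin.png',g[...,::-1])
E
```

```text
top
table -0.00033340584202379286
bin ((0.48834389448165894, 0.18386517465114594), (0.20055827498435974, 0.23709698021411896), 88.92196655273438) 0.149456946297704
0.003 0.012 1434 ((0.48574012517929077, -0.23180945217609406), (0.2568371593952179, 0.1769298017024994), 88.17696380615234)
0.085 0.1 151 (array([ 0.47888198, -0.25168067], dtype=float32), array([ 0.44247267, -0.29079252], dtype=float32), array([ 0.5143707 , -0.16665971], dtype=float32))
0.1 0.11 10 (array([ 0.48152763, -0.22523275], dtype=float32), array([ 0.454406  , -0.27016598], dtype=float32), array([ 0.49733573, -0.17655702], dtype=float32))
0.11 0.125 16 (array([ 0.4695496 , -0.18033686], dtype=float32), array([ 0.45455176, -0.27075556], dtype=float32), array([ 0.49688104, -0.17704022], dtype=float32))
0.125 0.14 13 (array([ 0.46155447, -0.17876203], dtype=float32), array([ 0.45244327, -0.1857598 ], dtype=float32), array([ 0.47271785, -0.17627251], dtype=float32))
0.14 0.16 80 (array([ 0.49128306, -0.26830414], dtype=float32), array([ 0.4526541 , -0.27953556], dtype=float32), array([ 0.5024529, -0.1764457], dtype=fl
[... 1242 characters left out ...]
ay([ 0.5003857 , -0.17873174], dtype=float32))
0.14 0.16 262 (array([ 0.47570994, -0.19937548], dtype=float32), array([ 0.4597023 , -0.28230435], dtype=float32), array([ 0.5043336 , -0.17912462], dtype=float32))
0.16 0.18 135 (array([ 0.47159317, -0.19227701], dtype=float32), array([ 0.45969802, -0.19999067], dtype=float32), array([ 0.47539824, -0.17792001], dtype=float32))
0.18 0.19 66 (array([ 0.4707971, -0.1929568], dtype=float32), array([ 0.46033943, -0.1993455 ], dtype=float32), array([ 0.47437993, -0.17931755], dtype=float32))
0.19 0.21 94 (array([ 0.46776682, -0.18980192], dtype=float32), array([ 0.45422417, -0.19885398], dtype=float32), array([ 0.4749102, -0.179329 ], dtype=float32))
```

View pics/top_bin.png

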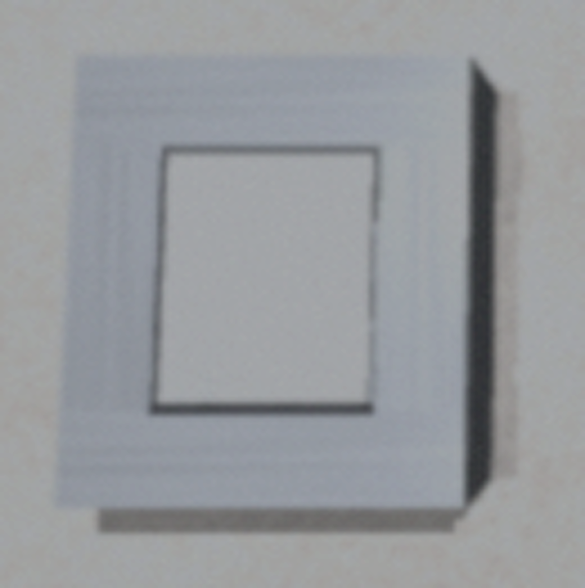

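View pics/scene_bin.png

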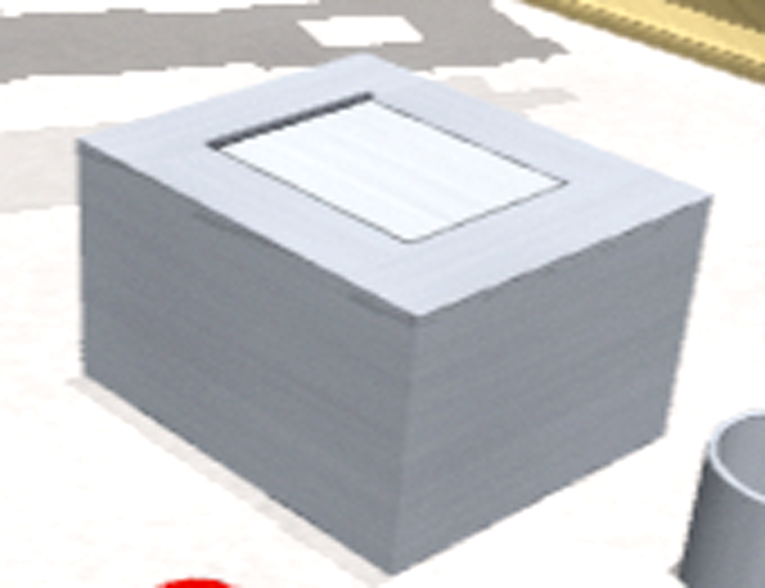

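Run:
```python
from h import *
for n in('top','scene'):
    f=pickle.load(open(n+'.pkl','rb'));P=cloud(f)
    d=P[...,:2]-[.488,.184];X,Y=d[...,0],d[...,1];Z=P[...,2]
    base=(abs(Z-.15)<.02)&(f['range_z']>0)
    fl=base&(abs(X)<.055)&(abs(Y)<.042)
    rim=base&(abs(X)<.115)&(abs(Y)<.095)&((abs(X)>.08)|(abs(Y)>.065))
    for nm,m in(('flap',fl),('rim',rim)):
        A=np.c_[X[m],Y[m],np.ones(m.sum())];c,res,_,_=np.linalg.lstsq(A,Z[m],rcond=None)
        print(n,nm,m.sum(),c,np.std(Z[m]-A@c)/np.sqrt(m.sum()))
    # brightness profile along x
    g=f['pixels'].astype(float).mean(-1)
    for a in np.arange(-.082,.084,.002):
        pass
    m=base&(abs(Y)<.03)
    b=np.round(X[m]/.002).astype(int)
    print([(i*2,int(g[m][b==i].mean())) for i in list(range(-40,-27))+list(range(27,40)) if (b==i).any()])
```

```text
top flap 1856 [ 0.00065637 -0.00312659  0.14947015] 3.4973523081677926e-05
top rim 4602 [-0.00096723 -0.0006728   0.14944919] 2.3452359648182036e-05
[(-80, 110), (-78, 110), (-76, 110), (-74, 109), (-72, 102), (-70, 74), (-68, 55), (-66, 70), (-64, 102), (-62, 115), (-60, 117), (-58, 117), (-56, 117), (54, 117), (56, 117), (58, 117), (60, 117), (62, 117), (64, 117), (66, 112), (70, 82), (72, 97), (74, 110), (76, 111), (78, 112)]
scene flap 819 [0.0015773  0.0005693  0.14916568] 2.295133880767553e-05
scene rim 2104 [ 0.00042927 -0.00060253  0.14915278] 1.472683045781224e-05
[(-80, 163), (-78, 152), (-76, 144), (-74, 125), (-70, 103), (-68, 93), (-66, 87), (-64, 143), (-62, 178), (-60, 177), (-58, 177), (-56, 177), (54, 177), (56, 176), (58, 176), (60, 176), (62, 177), (64, 175), (66, 157), (68, 139), (70, 143), (72, 161), (74, 165), (76, 165), (78, 164)]
```

Run:
```python
from bench import arm
from h import *
from scipy.spatial.transform import Rotation as R
print(R.from_quat(arm.observe()['tcp_rot']).as_matrix().round(2))
print(R.from_quat([0,1,0,0]).as_matrix())
arm.goto([.44,.184,.30],[0,1,0,0])
s=arm.observe();f=arm.grab_frame('wrist');f['s']=s
pickle.dump(f,open('w1.pkl','wb'));print(s['clock'],s['joint_positions'],f['hand_eye'].round(3))
cv2.imwrite('pics/w1.png',f['pixels'][...,::-1])
```

```text
[[-0.93  0.38 -0.  ]
 [ 0.38  0.93 -0.  ]
 [ 0.   -0.   -1.  ]]
[[-1.  0.  0.]
 [ 0.  1.  0.]
 [ 0.  0. -1.]]
1.75 [ 3.93853209e-01  5.28022944e-02  1.85507301e+00  2.27715965e-04
  1.23366436e+00 -1.17724945e+00] [[ 0.    -0.95  -0.314  0.081]
 [ 1.     0.001 -0.001  0.   ]
 [ 0.001 -0.314  0.95  -0.143]
 [ 0.     0.     0.     1.   ]]
```

View pics/w1.png

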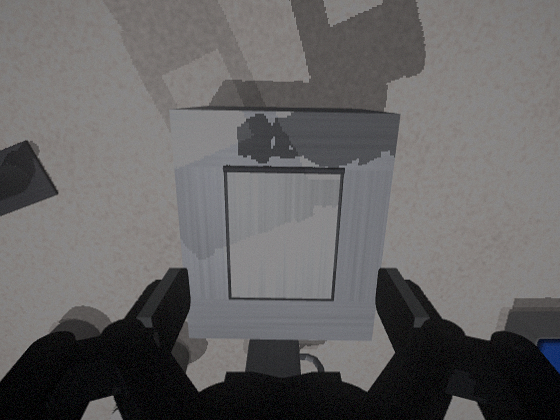

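Run:
```python
from h import *
f=pickle.load(open('w1.pkl','rb'));p=f['pixels']
g=cv2.resize(p[155:310,210:355],None,fx=5,fy=3.8,interpolation=cv2.INTER_NEAREST)
cv2.imwrite('pics/w1z.png',cv2.convertScaleAbs(g,alpha=1.3)[...,::-1])
print(p[160:180,270:300].mean((1,2)).round(),p[290:308,270:300].mean((1,2)).round())
print(f['range_z'][160:180,285].round(3),f['range_z'][290:308,285].round(3))
```

```text
[126. 124. 124. 126. 125. 126.  96.  40.  46.  52.  56.  52.  52. 104.
 135. 131. 131. 131. 132. 131.] [134. 134. 134. 134. 134. 134. 135. 121.  78.  46.  89. 119. 121. 122.
 122. 119. 118. 119.]
[0.293 0.296 0.295 0.296 0.296 0.297 0.296 0.295 0.293 0.293 0.293 0.294
 0.293 0.295 0.298 0.299 0.299 0.298 0.3   0.299] [0.337 0.338 0.337 0.338 0.338 0.339 0.339 0.339 0.339 0.341 0.341 0.341
 0.343 0.342 0.344 0.344 0.343 0.344]
```

View pics/w1z.png

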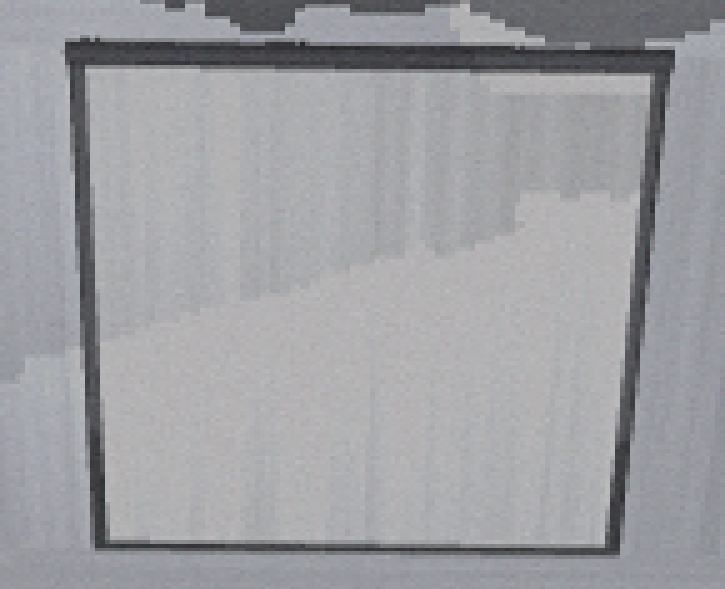

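```bash
cat >> h.py <<'E'
from scipy.spatial.transform import Rotation as R
def quat(a):
    c,s=np.cos(a),np.sin(a)
    return R.from_matrix(np.array([[-s,c,0],[c,s,0],[0,0,-1.]]).T @ np.eye(3) if False else np.column_stack([[-s,c,0],[c,s,0],[0,0,-1.]])).as_quat()
def wpose(f):
    s=f['s'];T=np.eye(4);T[:3,:3]=R.from_quat(s['tcp_rot']).as_matrix();T[:3,3]=s['ee_pos'];return T@f['hand_eye']
E
python3 - <<'E'
from bench import arm
from h import *
from scipy.optimize import least_squares
for n in('scene','top'):
    f=pickle.load(open(n+'.pkl','rb'));P=cloud(f).reshape(-1,3)
    m=(P[:,2]>.115)&(P[:,2]<.185)&(np.hypot(P[:,0]-.464,P[:,1]+.188)<.02);q=P[m]
    r=least_squares(lambda c:np.hypot(q[:,0]-c[0],q[:,1]-c[1])-.011,[.464,-.188],loss='soft_l1',f_scale=.001)
    print(n,m.sum(),r.x,P[np.hypot(P[:,0]-.464,P[:,1]+.188)<.02][:,2].max())
a=.33
# caddy pointcloud plunger ball
arm.goto([.464,-.188,.30],quat(a))
s=arm.observe();f=arm.grab_frame('wrist');f['s']=s;print(s['clock'],s['joint_positions'].round(2))
pickle.dump(f,open('w2.pkl','wb'));cv2.imwrite('pics/w2.png',f['pixels'][...,::-1])
P=cloud(f,wpose(f)).reshape(-1,3)
for lo,hi in((.19,.205),(.12,.185)):
    m=(P[:,2]>lo)&(P[:,2]<hi)&(np.hypot(P[:,0]-.464,P[:,1]+.188)<.022);q=P[m]
    if m.sum()>5:print(lo,m.sum(),q.min(0),q.max(0),np.median(q,0))
E
```

```text
scene 455 [ 0.46234895 -0.1882094 ] 0.1961109042442578
top 51 [ 0.46323843 -0.18770825] 0.1989149994379985
3.1917 [-0.39  0.09  1.81  0.    1.24 -0.72]
0.19 570 [ 0.45326694 -0.19741181  0.19011169] [ 0.47473026 -0.17670187  0.19878732] [ 0.46365852 -0.18600364  0.19674269]
0.12 367 [ 0.45331083 -0.1909136   0.12025666] [ 0.47320513 -0.17634647  0.1849114 ] [ 0.46050563 -0.17827059  0.15750116]
```

View pics/w2.png

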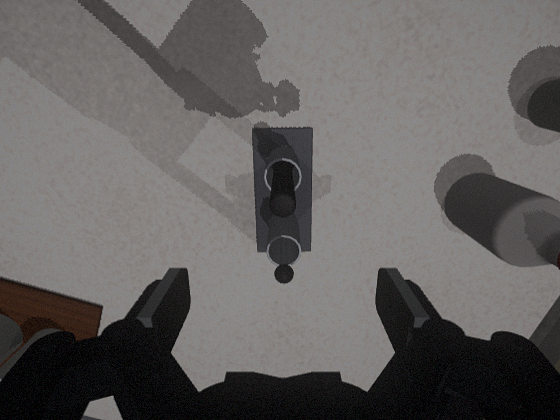

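Run:
```python
from bench import arm
from h import *
q=quat(.33)
arm.move_straight([.463,-.187,.30],q)
arm.move_straight([.463,-.187,.144],feed=.12)
print(arm.observe()['contact_force'],arm.observe()['clock'])
arm.grip(0.0)
s=arm.observe();print(s['finger_gap'],s['contact_force'],s['wrist_torque'],s['ee_pos'],s['clock'])
arm.move_straight([.463,-.187,.36],feed=.12)
s=arm.observe();print(s['finger_gap'],s['contact_force'],s['wrist_torque'],s['ee_pos'],s['clock'])
for n in('scene','top'):
    f=arm.grab_frame(n);pickle.dump(f,open(n+'1.pkl','wb'));cv2.imwrite(f'pics/{n}1.png',f['pixels'][...,::-1])
```

```text
[-0.22120688 -0.38043124  0.01405353] 4.9417
0.24092828727477186 [0.36482533 0.36106972 2.60518037] [ 0.10332544 -0.05597752  0.02072762] [ 0.46327949 -0.1870397   0.14424045] 5.55
0.2379485410520504 [ 0.01427847  0.02301356 -2.4877765 ] [ 0.00672936 -0.02359322  0.00833842] [ 0.46275407 -0.18691653  0.35937654] 7.5
```

View pics/scene1.png

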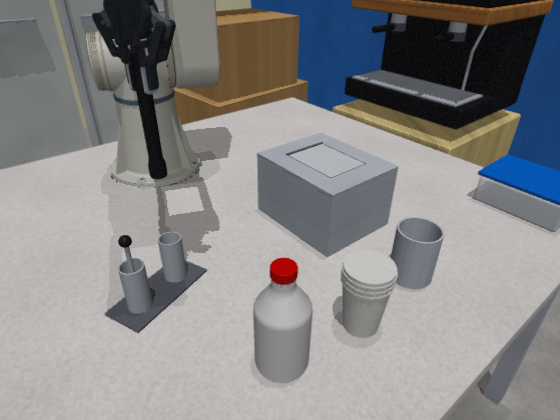

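```bash
cat >> h.py <<'E'
from scipy.optimize import least_squares
def fitstick(P,x0,zlo,zhi):
    """fit r=11mm axis on shaft points; returns (x,y at mid z),(slopes)"""
    P=P.reshape(-1,3);zm=(zlo+zhi)/2
    m=(P[:,2]>zlo)&(P[:,2]<zhi)&(np.hypot(P[:,0]-x0[0],P[:,1]-x0[1])<.035);q=P[m]
    fn=lambda p:np.hypot(q[:,0]-p[0]-p[2]*(q[:,2]-zm),q[:,1]-p[1]-p[3]*(q[:,2]-zm))-.011
    r=least_squares(fn,[x0[0],x0[1],0,0],loss='soft_l1',f_scale=.0015)
    return m.sum(),r.x,zm
E
python3 - <<'E'
from h import *
for n in('scene1','top1'):
    f=pickle.load(open(n+'.pkl','rb'));P=cloud(f)
    print(n,fitstick(P,(.463,-.187),.262,.345))
    Q=P.reshape(-1,3);Q=Q[(f['range_z'].ravel()>0)&(np.hypot(Q[:,0]-.463,Q[:,1]+.187)<.025)]
    z=np.sort(Q[Q[:,2]>.15][:,2]);print(z[:8],len(z)); 
    Q=Q[(Q[:,2]>.215)&(Q[:,2]<.24)];print(len(Q),Q.min(0) if len(Q) else'',Q.max(0) if len(Q) else'')
E
```

```text
scene1 (np.int64(789), array([ 4.61688155e-01, -1.88124674e-01,  1.82729039e-03, -4.61030172e-04]), 0.3035)
[0.22108621 0.22125706 0.2214415  0.22172932 0.2217596  0.22190193
 0.22193895 0.22194981] 3835
182 [ 0.45815262 -0.20257117  0.22108621] [ 0.47728194 -0.17596245  0.23993102]
top1 (np.int64(113), array([ 0.46263083, -0.18776587,  0.0006863 , -0.00109607]), 0.3035)
[0.22269923 0.22422273 0.22447394 0.22498041 0.22534928 0.22580306
 0.22589235 0.22600011] 3865
24 [ 0.44977276 -0.18423144  0.22269923] [ 0.4758938  -0.1732286   0.23989611]
```

Run:
```python
from bench import arm
from h import *
arm.move_straight([.500,.184,.36],quat(0.0),feed=.15)
s=arm.observe();print(s['contact_force'],s['clock'])
for z in(.30,.27,.2335):
    arm.move_straight([.500,.184,z],feed=.06);arm.pause(.2)
    s=arm.observe();print(z,s['ee_pos'],s['contact_force'],s['wrist_torque'],s['clock'])
    if z==.27:
        f=arm.grab_frame('scene');cv2.imwrite('pics/s2.png',f['pixels'][...,::-1])
for n in('scene','top'):
    f=arm.grab_frame(n);pickle.dump(f,open(n+'3.pkl','wb'));cv2.imwrite(f'pics/{n}3.png',f['pixels'][...,::-1])
s=arm.observe();f=arm.grab_frame('wrist');f['s']=s
pickle.dump(f,open('w3.pkl','wb'));cv2.imwrite('pics/w3.png',f['pixels'][...,::-1])
```

```text
[ 0.98768289 -0.92527216 -1.88437888] 10.2333
0.3 [0.50015972 0.18405603 0.30034133] [ 0.39953748  0.9712422  -1.67617708] [ 0.00474619  0.01337014 -0.00041092] 11.5833
0.27 [0.50015312 0.18400261 0.27034573] [-0.93218508  0.04683646 -0.13924576] [-0.03092816  0.0943746   0.0010364 ] 12.4333
0.2335 [0.50035712 0.1840006  0.23389567] [ 1.19863373 -0.10036027 -0.70542543] [-0.14485162 -0.38994617  0.01156342] 13.4417
```

View pics/scene3.png

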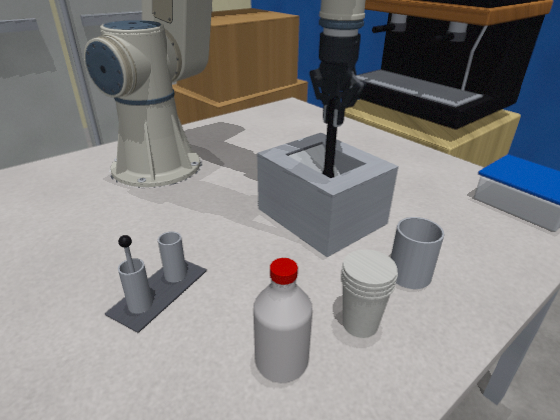

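View pics/w3.png

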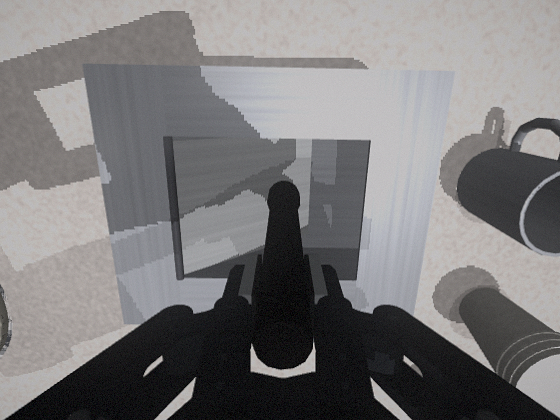

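Run:
```python
from h import *
rng=np.random.default_rng(0)
for n in('top3','w3','scene3'):
    f=pickle.load(open(n+'.pkl','rb'));P=cloud(f,wpose(f) if n[0]=='w' else None).reshape(-1,3)
    ok=f['range_z'].ravel()>0
    x,y,z=P[:,0]-.421,P[:,1]-.184,P[:,2]
    m=ok&(x>.012)&(x<.095)&(abs(y)<.046)&(z<.145)&(z>.02)&(np.hypot(P[:,0]-.5,y)>.02)
    q=np.c_[x,y,z][m]
    r=least_squares(lambda p:q[:,2]-p[0]-p[1]*q[:,0]-p[2]*q[:,1],[.15,-.8,0],loss='soft_l1',f_scale=.002)
    e=abs(r.fun)<.005
    print(n,m.sum(),e.mean().round(2),r.x, 'deg',np.degrees(np.arctan(-r.x[1])))
    print('  stick',fitstick(P,(.5,.184),.14,.22))
```

```text
top3 823 1.0 [ 0.15057755 -0.82655297  0.0110034 ] deg 39.57553473366618
  stick (np.int64(76), array([ 0.49974754,  0.1829418 , -0.00476922,  0.00127374]), 0.18)
w3 8703 1.0 [ 0.15284166 -0.82152418  0.01340636] deg 39.40393147142273
  stick (np.int64(1371), array([ 0.50061814,  0.1827616 , -0.00490626,  0.00428955]), 0.18)
scene3 399 0.99 [ 0.1495251  -0.81291804  0.03034619] deg 39.10828342169611
  stick (np.int64(356), array([ 0.49997398,  0.18353991, -0.00820304,  0.00383724]), 0.18)
```

View pics/top3.png

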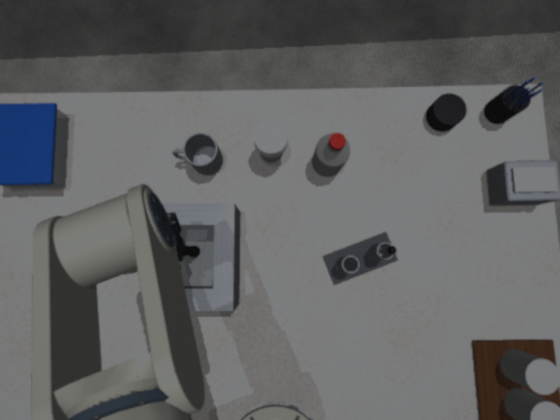

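Run:
```python
from bench import arm
from h import *
arm.pause(.5)
s=arm.observe();f=arm.grab_frame('wrist');f['s']=s
P=cloud(f,wpose(f)).reshape(-1,3);x,y,z=P[:,0]-.421,P[:,1]-.184,P[:,2]
m=(f['range_z'].ravel()>0)&(x>.012)&(x<.095)&(abs(y)<.046)&(z<.145)&(z>.02)&(np.hypot(P[:,0]-.5,y)>.02)
c=np.linalg.lstsq(np.c_[np.ones(m.sum()),x[m],y[m]],z[m],rcond=None)[0]
print(np.degrees(np.arctan(-c[1])),s['finger_gap'],s['contact_force'],s['clock'])
arm.job_done()
```

```text
39.73194206476742 0.24212401998287603 [ 1.33774155 -0.80713058  0.00264527] 14.0917
the job is handed in; nothing more can be done
```

The push stick is out of its tube, still gripped, and its foot is holding the bin flap open at about 40°. I handed the job in at about 14 s.

- **Flap angle:** before handing in, plane fits to the depth images gave 39.6° (top), 39.4° (wrist) and 39.1° (scene). A last wrist check after a short pause gave 39.7°, with the grip unchanged.
- **Stick:** it stood upright to within about 0.5°.
- **Bystanders:** I saw no change in the plunger, jug, milk bottle or cups in the last top and scene pictures. I checked these by eye and did not measure them.
- **Hinge side:** it was hard to tell when the flap was shut. A raised bar in the gap nearest the robot suggested the hinge was there, and the flap opening away from that side confirmed it.
- **Force readings:** the last reading showed about 1.3 N sideways and almost none vertically. I expected a sideways push from a tilted flap. The readings were noisy by about 1 N, so I did not use them to check the roughly 2 N push.

No check failed.

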